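# Lock the filter cover onto the coolant housing

## Robot

A 6-joint arm with a two-finger parallel gripper is mounted at the origin on the work surface. World frame = base frame: x ahead of the robot, y to its left, z up, the work surface at z = 0. Lengths are in m, angles in rad, forces in N, time in s.
With the tool pointing down it reaches from about 0.3 to 0.825 m from the base axis. Payload 5.4 kg.
Tool frame: the origin (TCP) lies at the very end of the fingers, on their centre line; the grasp point (between the pads) lies 19 mm behind it; z points along the fingers, y is the direction in which the jaws open and shut (so a half turn about z gives the same grasp; the last joint's range is limited). The gripper opens to 92 mm and grips with 3 to 60 N. Pads are 20 mm wide; open, the fingers measure 128 mm over their backs; the gripper's body (75 mm by 189 mm) begins 69 mm behind the grasp point.
Start: joints at [-1.468, 0.158, 1.597, -0, 1.386, -0.21], TCP at [0.177, -0.547, 0.215] pointing down, gripper open.
Joint ranges: [-2.91, 2.91], [-0.94, 2.29], [0.18, 2.7], [-1.29, 4.43], [0.17, 2.64], [-3, 3]. Speed limits (rad/s): [2.57, 2.57, 3.14, 3.14, 3.14, 3.14].

## Interface

Orientations are given as a unit quaternion [w, x, y, z].
In Python, from plant import * gives the robot as it stands.
- The arm moves only by the tool jog_arm, never from a script. Its argument "motion" is a list of rows, each a list of 7 numbers: the shift along the tool's x, y, z in units of 30 mm (1.0 is 30 mm), then the turn, a rotation vector about the tool's x, y, z in rad, then the opening in per cent of the stroke, from 0 (shut) to 100 (fully open). A call has 1 to 12 rows; each row is the pose to reach, as a shift and turn from the pose measured when the call began, along the tool's axes at that moment; what a row does not reach only later rows make up. A row lasts 1/12 s, in which the tool goes at most 41.7 mm and 7.16 degrees, less where a joint would pass 70% of its speed; a pose out of reach is approached as far as the arm can. A call with a gripper value outside its range is refused whole. The fingers move at their own pace and stop on an object; "newtons" is the grip in N (left out, the last holds). Time passes only in rows, so rows that repeat a pose let the fingers close. It gives the time, the measured TCP pose, the force and the opening at its end, in the units of the state.
- state(): the state, without advancing time (a new reading comes with each control period).
- grab_frame(name): name is "side" or "top"; returns the picture (480x640x3 uint8, red, green, blue); there is no depth.
- calibration(name): a dict with "intrinsics" (3x3 intrinsics, pixels), "R" (3x3) and "t" (3): a world point X has camera coordinates R X + t. Camera axes: x right, y down, z forward; pixel columns grow to the right and rows downward; lengths in m; the calibration is good to about 2 mm. A picture is of the moment at which its call begins. calibration takes no time and is no camera call.
- hand_in(): hands the job in, once; it reports no verdict.
The state is a dict: "time": time; "joints": joint angles; "qvel": joint speeds; "effort": joint torques, N m; "ee_pos": TCP position; "orientation": TCP orientation; "ft_force": force on the tool from outside, world axes, zero at the start; "torque": the same for the moment, N m; "opening": finger opening in m.
Only numpy, scipy, OpenCV 4.12 (cv2) and the standard library are available. Lean on these libraries where they do the work, as an engineer would, in place of code of your own. Each camera call takes 0.05 s, during which the arm holds its last target. There are 200 camera calls.

## Task

Put the loose filter cover back on the coolant filter housing: drop its plug with the two pins through the gaps in the housing's collar, then twist it clockwise by its bar until the ramps have pressed it down firmly tight on the rubber seal, and let go. Do not force it, which crushes the seal, and leave the other things on the bench alone.

Things in the scene. Friction and masses are not known exactly. Their poses are not given: they have to be found in the camera images.
- cover_bar (a point): Loose aluminium filter cover, 0.3 to 0.45 kg, standing on its plug on the bench; this point is the middle of its straight steel cross bar, by which it is held or pushed. Bar 210 mm long (along this x axis), 16 mm wide, 16 mm high. Below this point: bar underside 8 mm, top of the round flange (94 mm across, 8 mm thick) 18 mm, plug bottom 52 mm. Same after a half turn
- collar (a point): Fixed green coolant filter housing, 104 mm across, 80 mm high, foot 132 mm across; point on its upright axis at rim height. Two steel lugs reach in from the rim to 32 mm from the axis (2 mm play round the plug), with two opposite gaps centred on this +x and -x: lay the bar along x to enter. Pipe stub along +y, 30 mm above the bench, reaching 76 mm from the axis
- seal: Black rubber seal plate, 54 mm across, inside the housing; origin at the centre of its upper face, 17 to 21 mm below the rim by wear. It carries the cover, gives 2.5 mm on a spring (6 to 11 N), then is solid. Pushing sideways 95 mm along the bar takes 3 to 7 N while it gives; about 10 N (1 N m) is firmly tight; over 13 N, or pressing down with over 50 N, may crush it
- whetstone: Bystander: terracotta-coloured sharpening stone, 180 x 60 x 26 mm, lying beyond the work; origin under its centre
- spanner: Bystander: steel spanner, 150 mm long, lying flat between the cover and the housing; origin under its middle
- flange_ring: Bystander: flat steel ring, 64 mm across with a 28 mm hole, 12 mm thick, lying near the robot; origin under its centre
- knife: Bystander: kitchen knife lying flat, 260 mm long with a dark wooden handle 115 mm long; origin where blade and handle meet
- oil_bottle: Bystander: white bottle with a black cap, 60 mm across, 150 mm high, standing at the far left; origin under its centre
- steel_cup: Bystander: open steel cup, 72 mm across, 80 mm high, at the far right; origin under its centre
- brush: Bystander: hand brush lying near the robot on the left; origin under its middle
- cover_plug (a point): Centre of the flat underside of the cover's plug (60 mm across, 26 mm deep). Two round 8 mm pins stick out of the plug along this x axis, directly under the bar, to 39.5 mm from the axis, centre line 8 mm above this point
- gap (a point): Middle of the +x gap between the lugs, 37 mm from the axis, at rim height; 35 degrees wide, the other is opposite. From the gap, clockwise seen from above, the pins run under shallow ramps; the cover comes tight roughly 55 to 105 degrees from the gap, depending on the seal's wear, and stays by friction when let go
There are look-alikes about, which are no part of the job. Of the things like the part that bears cover_bar, leave any that is turquoise; of the rest the smaller one is meant.

How it is judged:
On the way:
1. the cover's plug stands inside the collar (horizontal distance between cover_bar and collar below 0.005 m and z of cover_bar in the frame of collar below 0.037 m and angle between cover_bar's own z axis and vertical below 0.1 rad), for 0.2 s.
At the end, for the whole second after the job is handed in: The released cover sits level (within 0.06 rad) and at rest in the collar, its middle within 5 mm of the housing's axis and the bar's middle less than 34 mm above the rim, and its ramps keep it pressed on the seal with more than 8 N by themselves (contact force between cover and seal above 8 N and horizontal distance between cover_bar and collar below 0.005 m and z of cover_bar in the frame of collar below 0.034 m and angle between cover_bar's own z axis and vertical below 0.06 rad and linear speed of cover below 0.01 m/s); the robot touches nothing.
It fails at once if the seal is crushed: more than 60 N on it (contact force between cover and seal above 60 N).
It fails at once if a bystander is pushed more than 30 mm from its place (distance of any of whetstone, spanner, flange_ring, knife, oil_bottle, steel_cup, brush from where it was at the start of the episode above 0.03 m).
It fails at once if the cover is tipped over (more than 45 degrees) (angle between cover_bar's own z axis and vertical above 0.785 rad).
It also fails if it takes over 72 s, if anything falls off the work surface, if the arm or the gripper's body presses on something with over 40 N, if the wrist force passes 120 N, or if a joint passes its speed limit or range.

## Working session

There is one attempt and no reset: what is moved stays moved. The work goes in short steps, Python scripts to look and compute and a tool call to move; the robot and the scene stay as the last step left them, time stands still between calls to the robot, and variables do not carry over. Pictures are saved under pics/ and viewed, about 8 in all and at most 12, crops included, and the job is handed in when it is done.

Besides the shell and the picture viewer there is one more tool, called after ">>>" by a JSON object that holds its "op" and its "data". jog_arm: Moves the arm, as the interface text tells. Its arguments: {"type":"object","properties":{"motion":{"type":"array"},"newtons":{"type":"number"}},"required":["motion"]}

```bash
ls; mkdir -p pics; python3 - <<'E'
from plant import *
import cv2,numpy as np
for n in("side","top"):
    cv2.imwrite(f"pics/{n}0.png",grab_frame(n)[:,:,::-1]); c=calibration(n); print(n,c)
    R,t=np.array(c["R"]),np.array(c["t"]);print(-R.T@t)
print(state())
E
```

```text
pics
side {'intrinsics': array([[531.55503624,   0.        , 325.81040939],
       [  0.        , 531.55503624, 238.66435561],
       [  0.        ,   0.        ,   1.        ]]), 'R': array([[-8.75098101e-01, -4.83945275e-01, -5.33458862e-04],
       [-3.11835916e-01,  5.64722185e-01, -7.64098956e-01],
       [ 3.70083335e-01, -6.68495194e-01, -6.45098830e-01]]), 't': array([0.50070994, 0.23400294, 1.15230013])}
[0.08469377 0.88047666 0.92241598]
top {'intrinsics': array([[536.15746542,   0.        , 320.44220645],
       [  0.        , 536.15746542, 248.1960782 ],
       [  0.        ,   0.        ,   1.        ]]), 'R': array([[-0.00409021, -0.99978195, -0.02047737],
       [-0.98381369,  0.00769173, -0.17902922],
       [ 0.17914769,  0.01941365, -0.98363063]]), 't': array([0.03345381, 0.55958911, 1.08579625])}
[0.35615037 0.00806305 1.16889029]
{'time': 0.1, 'joints': array([-1.46806469e+00,  1.58997522e-01,  1.59808057e+00, -7.71768557e-06,
        1.38622760e+00, -2.10146785e-01]), 'qvel': array([ 0.00044311, -0.00298139, -0.00242121, -0.00063389,  0.00166574,
       -0.00151319]), 'effort': array([-1.33636726e-05, -3.86502707e+01, -3.22960281e+01,  7.03494041e-02,
        3.39630037e-02, -4.10890334e-05]), 'ee_pos': array([ 0.17687676, -0.54652458,  0.21372382]), 'orientation': array([-8.55487243e-04,  9.87787849e-01,  1.55802542e-01,  4.21922017e-05]), 'ft_force': array([0.47172526, 0.02746553, 0.3371352 ]), 'torque': array([ 0.02876364,  0.00895752, -0.06054251]), 'opening': 0.09177238340869241}
```

View pics/top0.png

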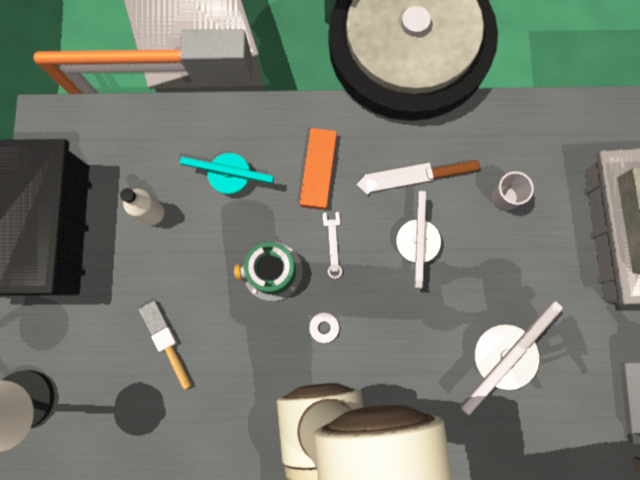

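View pics/side0.png

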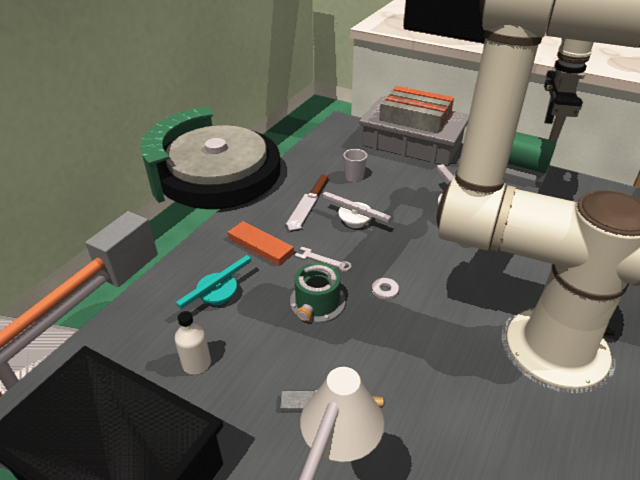

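```bash
cat > h.py <<'E'
from plant import *
import cv2,numpy as np
def ray(n,uv,z):
    c=calibration(n);K,R,t=map(np.array,(c["intrinsics"],c["R"],c["t"]))
    uv=np.atleast_2d(np.float64(uv)); d=(np.linalg.inv(K)@np.c_[uv,np.ones(len(uv))].T).T@R
    o=-R.T@t; return o+d*((z-o[2])/d[:,2])[:,None]
def proj(n,X):
    c=calibration(n);K,R,t=map(np.array,(c["intrinsics"],c["R"],c["t"]))
    p=(K@(R@np.atleast_2d(X).T+t[:,None])).T; return p[:,:2]/p[:,2:]
def crop(im,x,y,w,h,s): return cv2.resize(im[y:y+h,x:x+w],None,fx=s,fy=s,interpolation=cv2.INTER_CUBIC)
E
python3 - <<'E'
from h import *
t=cv2.imread("pics/top0.png");s=cv2.imread("pics/side0.png")
a=np.hstack([crop(t,225,225,90,90,4),crop(t,375,180,90,120,4)[:360]])
b=np.hstack([crop(s,275,250,90,60,4),crop(s,310,175,90,60,4)])
cv2.imwrite("pics/c1.png",np.vstack([a,b]))
g=cv2.cvtColor(t,cv2.COLOR_BGR2HSV)
def show(name,m,z):
    cs,_=cv2.findContours(m,cv2.RETR_EXTERNAL,cv2.CHAIN_APPROX_NONE);c=max(cs,key=cv2.contourArea);r=cv2.minAreaRect(c)
    print(name,cv2.contourArea(c),r,ray("top",r[0],z)); return c,r
# green housing
m=np.zeros(g.shape[:2],np.uint8);m[225:315,225:315]=(cv2.inRange(g,(50,90,30),(85,255,255)))[225:315,225:315]
c,r=show("green",m,.08);print("ellipse",cv2.fitEllipse(c))
m=np.zeros(g.shape[:2],np.uint8);R=slice(185,295),slice(390,450);m[R]=cv2.inRange(g,(0,0,130),(180,60,255))[R]
c,r=show("cover",m,.052)
p=c[:,0,:]; 
for nm,e in(("top",p[p[:,1]<p[:,1].min()+8]),("bot",p[p[:,1]>p[:,1].max()-8])):
    print(nm,e.min(0),e.max(0),ray("top",e.mean(0),.06))
E
```

```text
green 1946.5 ((269.7500305175781, 267.7500305175781), (51.61879348754883, 48.08325958251953), 45.0) [[0.51443804 0.13391899 0.08      ]]
ellipse ((269.49041748046875, 267.4836120605469), (48.12831115722656, 51.57867431640625), 136.4212646484375)
cover 1951.5 ((417.7556457519531, 239.3929443359375), (94.05335998535156, 44.86857604980469), 72.47443389892578) [[ 0.5768927  -0.17593723  0.052     ]]
top [417 189] [426 196] [[ 0.67825744 -0.18676847  0.06      ]]
bot [414 281] [422 288] [[ 0.47913799 -0.17151116  0.06      ]]
```

View pics/c1.png

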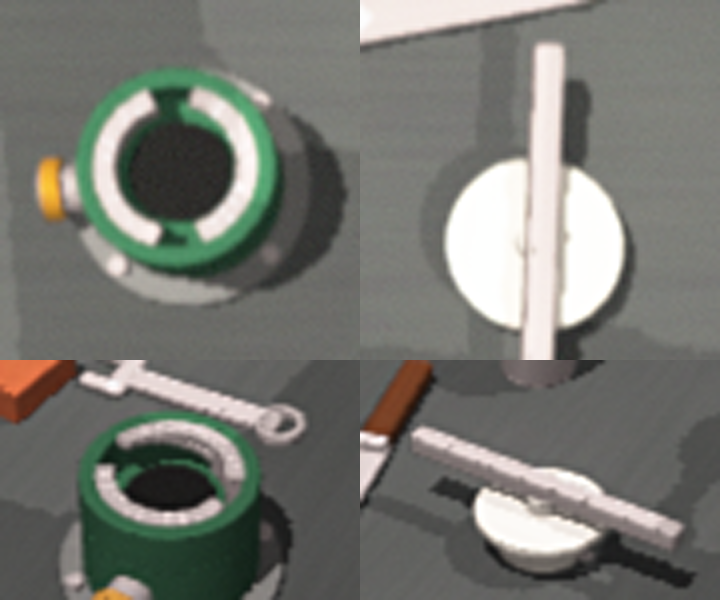

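Candidates (top view): turquoise cover (230,172) is excluded, the big silver cover (505,357) is excluded, and the small silver cover (419,240) is the choice. The crop shows a white flange with a steel bar, nearly along world x. The housing rim is at about (270,267), with gaps up and down in the image and the pipe at left. Refining the collar centre, gap angle and bar line now.

```bash
python3 - <<'E'
from h import *
t=cv2.imread("pics/top0.png");s=cv2.imread("pics/side0.png")
def mask(im,lo,hi,x0,y0,x1,y1):
    g=cv2.cvtColor(im,cv2.COLOR_BGR2HSV);m=np.zeros(g.shape[:2],np.uint8);m[y0:y1,x0:x1]=cv2.inRange(g,lo,hi)[y0:y1,x0:x1];return m
def circ(P):
    A=np.c_[2*P[:,:2],np.ones(len(P))];b=(P[:,:2]**2).sum(1);x=np.linalg.lstsq(A,b,rcond=None)[0];return x[:2],np.sqrt(x[2]+x[:2]@x[:2])
m=mask(t,(0,0,140),(180,70,255),246,245,293,289)
n,l,st,ce=cv2.connectedComponentsWithStats(m)
lugs=[i for i in range(1,n) if st[i,4]>60];print("lugs",[(st[i].tolist(),ce[i].round(1).tolist()) for i in lugs])
C=ray("top",[np.mean([ce[i] for i in lugs],0)],.08)[0];print("lug mid",C)
v=np.argwhere(np.isin(l,lugs))[:,::-1];P=ray("top",v,.08)
d=P[:,:2]-C[:2];a=np.degrees(np.arctan2(d[:,1],d[:,0]));r=np.hypot(*d.T)
print("r pct",np.percentile(r,[2,50,98]))
for i,q in enumerate((a[a>0],a[a<0])): print("lug ang",np.percentile(q,[.5,99.5]))
# bright rim: outer circle
g=mask(t,(50,90,95),(85,255,255),243,240,297,297)
cs,_=cv2.findContours(g|m,cv2.RETR_EXTERNAL,cv2.CHAIN_APPROX_NONE);c=max(cs,key=cv2.contourArea)[:,0]
Q=ray("top",c,.08);sel=(c[:,1]<268)|(c[:,0]<262);print("rim outer circ",circ(Q),circ(Q[sel]))
# side
gs=mask(s,(50,90,95),(85,255,255),285,255,350,310);ms=mask(s,(0,0,140),(180,70,255),296,264,342,292)
cs,_=cv2.findContours(gs|ms,cv2.RETR_EXTERNAL,cv2.CHAIN_APPROX_NONE);c=max(cs,key=cv2.contourArea)[:,0]
Q=ray("side",c,.08);print("side rim",circ(Q))
# flange and bar
f=mask(t,(0,0,200),(180,60,255),390,210,450,270)
cv2.imwrite("/tmp/f.png",f)
gr=cv2.cvtColor(t,cv2.COLOR_BGR2GRAY);print(gr[225,392:446].tolist());print(gr[200,408:434].tolist());print(gr[280,408:434].tolist());print(gr[184:200,421].tolist(),gr[280:294,418].tolist())
print(ray("top",[[397,240],[441,240],[419,219],[419,263]],.034))
E
```

```text
lugs [([248, 247, 17, 40, 294], [254.8, 266.9]), ([272, 246, 18, 40, 298], [281.8, 265.0])]
lug mid [0.51818508 0.13698507 0.08      ]
r pct [0.03110796 0.03790618 0.04362448]
lug ang [ 19.8602846  166.39013884]
lug ang [-160.53946132  -13.1453716 ]
rim outer circ (array([0.51724907, 0.13640033]), np.float64(0.0515087033213518)) (array([0.51547784, 0.13508728]), np.float64(0.05266791812695515))
side rim (array([0.51714956, 0.13292549]), np.float64(0.051099800534504684))
[119, 116, 109, 108, 107, 109, 105, 103, 104, 110, 147, 218, 253, 255, 255, 255, 254, 255, 254, 252, 250, 250, 251, 248, 231, 199, 229, 241, 240, 238, 236, 233, 210, 182, 180, 227, 255, 255, 255, 255, 247, 208, 151, 128, 126, 127, 128, 129, 129, 128, 130, 128, 128, 127]
[104, 106, 106, 104, 109, 112, 120, 124, 125, 131, 180, 232, 242, 240, 235, 235, 230, 185, 110, 79, 76, 82, 85, 107, 125, 125]
[111, 108, 110, 110, 108, 110, 129, 181, 223, 227, 226, 227, 235, 232, 181, 95, 53, 52, 54, 51, 54, 70, 104, 108, 108, 108]
[119, 124, 124, 123, 124, 128, 159, 216, 240, 241, 240, 240, 240, 241, 241, 240] [226, 223, 222, 224, 223, 223, 214, 177, 124, 105, 107, 108, 109, 104]
[[ 0.57948244 -0.13435809  0.034     ]
 [ 0.57871506 -0.2286004   0.034     ]
 [ 0.62542887 -0.18322895  0.034     ]
 [ 0.52910683 -0.17967487  0.034     ]]
```

>>> {"op": "jog_arm", "data": {"motion": [[1.4, -0.6, 0, 0, 0, -0.12, 100], [2.8, -1.2, 0, 0, 0, -0.24, 100], [4.1, -1.9, 0, 0, 0, -0.36, 100], [5.5, -2.5, 0, 0, 0, -0.48, 100], [6.9, -3.1, 0, 0, 0, -0.6, 100], [8.2, -3.8, 0, 0, 0, -0.72, 100], [9.6, -4.4, 0, 0, 0, -0.84, 100], [11.0, -5.0, 0, 0, 0, -0.96, 100], [12.4, -5.6, 0, 0, 0, -1.08, 100], [13.7, -6.2, 0, 0, 0, -1.2, 100], [15.1, -6.9, 0, 0, 0, -1.32, 100], [16.5, -7.5, 0, 0, 0, -1.44, 100]]}}

```text
time: 1.1
ee_pos: [0.5468, -0.2078, 0.2138]
orientation: [-0.001, 0.638, 0.77, 0.001]
ft_force: [0.7, -0.4, 0.3]
opening: 0.092
```

```bash
cat >> h.py <<'E'
from scipy.spatial.transform import Rotation as Ro
def plan(xyz,psi_deg):
    s=state();q=s["orientation"];R=Ro.from_quat([q[1],q[2],q[3],q[0]])
    T=Ro.from_matrix(np.array([[np.cos(p:=np.radians(psi_deg)),np.sin(p),0],[np.sin(p),-np.cos(p),0],[0,0,-1]]))
    x=R.as_matrix()[:,0]
    print("t",s["time"],"tcp",s["ee_pos"].round(4),"psi",np.degrees(np.arctan2(x[1],x[0])).round(2),"j6",s["joints"][5].round(2),"F",s["ft_force"].round(1),"M",s["torque"].round(2),"op",round(s["opening"],4))
    print("shift units",(R.inv().apply(np.array(xyz)-s["ee_pos"])/.03).round(3),"rotvec",(R.inv()*T).as_rotvec().round(3))
E
python3 -c "
from h import *
plan([.578,-.18,.14],175.6)"
```

```text
t 1.1 tcp [ 0.5468 -0.2078  0.2138] psi 100.78 j6 -0.76 F [ 0.7 -0.4  0.3] M [-0.04 -0.09  0.  ] op 0.092
shift units [0.712 1.195 2.461] rotvec [ 1.000e-03 -2.000e-03 -1.306e+00]
```

>>> {"op": "jog_arm", "data": {"motion": [[0.7, 1.2, 0.8, 0, 0, -0.12, 100], [0.7, 1.2, 1.4, 0, 0, -0.24, 100], [0.7, 1.2, 2, 0, 0, -0.36, 100], [0.7, 1.2, 2.4, 0, 0, -0.48, 100], [0.7, 1.2, 2.4, 0, 0, -0.6, 100], [0.7, 1.2, 2.4, 0, 0, -0.72, 100], [0.7, 1.2, 2.4, 0, 0, -0.84, 100], [0.7, 1.2, 2.4, 0, 0, -0.96, 100], [0.7, 1.2, 2.4, 0, 0, -1.08, 100], [0.7, 1.2, 2.4, 0, 0, -1.2, 100], [0.7, 1.2, 2.4, 0, 0, -1.3, 100], [0.7, 1.2, 2.4, 0, 0, -1.306, 100]]}}

```text
time: 2.1
ee_pos: [0.5779, -0.1802, 0.1413]
orientation: [-0.001, 0.037, 0.999, 0.001]
ft_force: [-0.6, -0.7, -0.1]
opening: 0.0915
```

```bash
python3 -c "
from h import *
plan([.578,-.18,.038],175.6)
s=grab_frame('side')[:,:,::-1];t=grab_frame('top')[:,:,::-1]
a=crop(s,290,120,120,130,4);b=crop(t,370,150,80,130,4)
cv2.imwrite('pics/c2.png',np.hstack([a,b]))"
```

```text
t 2.1 tcp [ 0.5779 -0.1802  0.1413] psi 175.76 j6 -2.0 F [-0.6 -0.7 -0.1] M [-0.02 -0.16 -0.01] op 0.0915
shift units [-1.000e-02 -2.000e-03  3.443e+00] rotvec [ 0.002 -0.002  0.003]
```

View pics/c2.png

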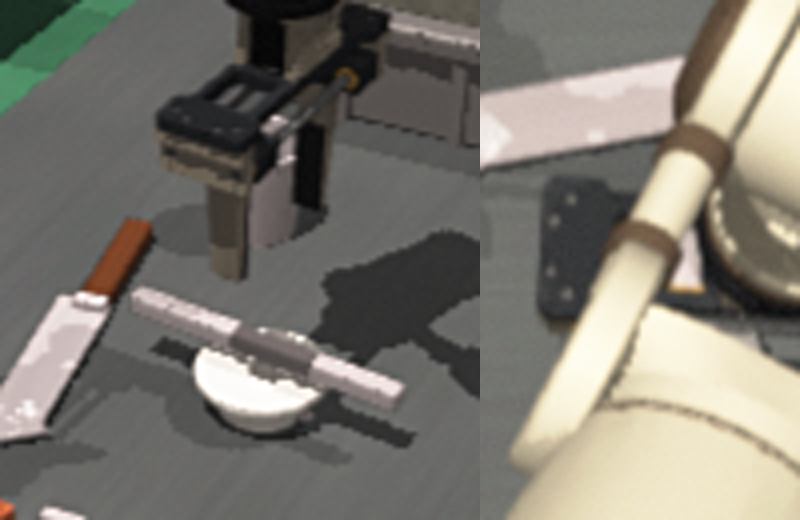

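The open fingers straddle the bar from above (bar middle at about (268,350) in the crop) and clear the knife. Lowering.

>>> {"op": "jog_arm", "data": {"motion": [[0, 0, 0.7, 0, 0, 0, 100], [0, 0, 1.4, 0, 0, 0, 100], [0, 0, 2.1, 0, 0, 0, 100], [0, 0, 2.7, 0, 0, 0, 100], [0, 0, 3.1, 0, 0, 0, 100], [0, 0, 3.35, 0, 0, 0, 100], [0, 0, 3.38, 0, 0, 0, 80], [0, 0, 3.38, 0, 0, 0, 60], [0, 0, 3.38, 0, 0, 0, 40], [0, 0, 3.38, 0, 0, 0, 25], [0, 0, 3.38, 0, 0, 0, 12], [0, 0, 3.38, 0, 0, 0, 5]], "newtons": 30}}

```text
time: 3.2
ee_pos: [0.5783, -0.1802, 0.0408]
orientation: [-0.0, 0.04, 0.999, 0.001]
ft_force: [0.4, 0.6, -0.1]
opening: 0.0537
```

>>> {"op": "jog_arm", "data": {"motion": [[0, 0, 0, 0, 0, 0, 0], [0, 0, 0, 0, 0, 0, 0], [0, 0, 0, 0, 0, 0, 0], [0, 0, -0.5, 0, 0, 0, 0], [0, 0, -1, 0, 0, 0, 0], [0, 0, -1.5, 0, 0, 0, 0], [0, 0, -1.5, 0, 0, 0, 0]], "newtons": 40}}

```text
time: 3.78
ee_pos: [0.5804, -0.1814, 0.0892]
orientation: [0.002, 0.04, 0.999, -0.0]
ft_force: [0.6, -0.8, 1.0]
opening: 0.0071
```

```bash
python3 -c "
from h import *
plan([.517,.135,.18],183.1)
s=grab_frame('side')[:,:,::-1];t=grab_frame('top')[:,:,::-1]
a=crop(s,290,120,120,130,4);b=crop(t,370,150,80,130,4)
cv2.imwrite('pics/c3.png',np.hstack([a,b]))"
```

```text
t 3.7833 tcp [ 0.5804 -0.1814  0.0892] psi 175.45 j6 -1.99 F [ 0.6 -0.8  1. ] M [ 0.02 -0.18  0.03] op 0.0071
shift units [ 2.93  10.343 -3.048] rotvec [-0.001  0.005 -0.134]
```

View pics/c3.png

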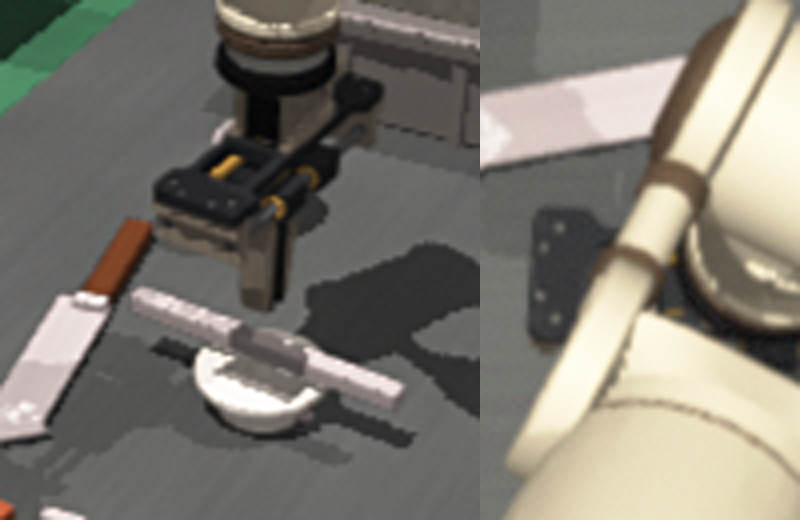

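The lift began before the fingers had closed. The cover still stands unmoved (bar middle at about (268,350) in the crop), so I'm reopening and going again with longer closing.

>>> {"op": "jog_arm", "data": {"motion": [[0.1, 0, 0, 0, 0, 0, 80], [0.1, 0, 0, 0, 0, 0, 80], [0.1, 0, 0, 0, 0, 0, 80], [0.1, 0, 0, 0, 0, 0, 80], [0.1, 0, 0, 0, 0, 0, 80], [0.1, 0, 0, 0, 0, 0, 80], [0.1, 0, 0, 0, 0, 0, 80], [0.1, 0, 0, 0, 0, 0, 80], [0.1, 0, 0, 0, 0, 0, 80], [0.1, 0, 0, 0, 0, 0, 80], [0.1, -0.02, 0, 0, 0, 0, 80]]}}

```text
time: 4.8
ee_pos: [0.5756, -0.1807, 0.0861]
orientation: [0.0, 0.04, 0.999, 0.001]
ft_force: [-0.7, 0.2, -0.1]
opening: 0.0717
```

```bash
python3 -c "
from h import *
plan([.578,-.18,.038],175.6)"
```

```text
t 4.8 tcp [ 0.5756 -0.1807  0.0861] psi 175.45 j6 -2.0 F [-0.7  0.2 -0.1] M [ 0.05 -0.13 -0.02] op 0.0717
shift units [-0.075  0.029  1.603] rotvec [ 0.001  0.001 -0.003]
```

>>> {"op": "jog_arm", "data": {"motion": [[-0.07, 0, 0.5, 0, 0, 0, 80], [-0.07, 0, 1, 0, 0, 0, 80], [-0.07, 0, 1.4, 0, 0, 0, 70], [-0.07, 0, 1.58, 0, 0, 0, 50], [-0.07, 0, 1.6, 0, 0, 0, 30], [-0.07, 0, 1.6, 0, 0, 0, 5], [-0.07, 0, 1.6, 0, 0, 0, 5], [-0.07, 0, 1.6, 0, 0, 0, 5], [-0.07, 0, 1.6, 0, 0, 0, 5], [-0.07, 0, 1.6, 0, 0, 0, 5], [-0.07, 0, 1.6, 0, 0, 0, 5], [-0.07, 0, 1.6, 0, 0, 0, 5]], "newtons": 30}}

```text
time: 5.8
ee_pos: [0.5782, -0.1809, 0.0387]
orientation: [0.001, 0.04, 0.999, 0.001]
ft_force: [-0.4, 1.4, 2.3]
opening: 0.0206
```

>>> {"op": "jog_arm", "data": {"motion": [[0, 0, 0, 0, 0, 0, 5], [0, 0, 0, 0, 0, 0, 5], [0, 0, 0, 0, 0, 0, 5], [0, 0, 0, 0, 0, 0, 5], [0, 0, 0, 0, 0, 0, 5], [0, 0, 0, 0, 0, 0, 5]], "newtons": 50}}

```text
time: 6.3
ee_pos: [0.5782, -0.1809, 0.0387]
orientation: [0.001, 0.04, 0.999, 0.001]
ft_force: [-0.3, 0.6, 0.7]
opening: 0.0195
```

>>> {"op": "jog_arm", "data": {"motion": [[0, 0, 0, 0, 0, 0, 5], [0, 0, -0.2, 0, 0, 0, 5], [0, 0, -0.5, 0, 0, 0, 5], [0, 0, -1, 0, 0, 0, 5], [0, 0, -1.5, 0, 0, 0, 5], [0, 0, -2, 0, 0, 0, 5], [0, 0, -2.5, 0, 0, 0, 5], [0, 0, -2.5, 0, 0, 0, 5]]}}

```text
time: 6.97
ee_pos: [0.5799, -0.182, 0.1174]
orientation: [0.003, 0.04, 0.999, -0.001]
ft_force: [1.3, -0.7, -3.4]
opening: 0.0194
```

```bash
python3 -c "
from h import *
plan([.517,.135,.18],183.1)
s=grab_frame('side')[:,:,::-1];t=grab_frame('top')[:,:,::-1]
a=crop(s,290,100,120,130,4);b=crop(t,370,170,80,130,4)
cv2.imwrite('pics/c4.png',np.hstack([a,b]))"
```

```text
t 6.9667 tcp [ 0.5799 -0.182   0.1174] psi 175.46 j6 -2.0 F [ 1.3 -0.7 -3.4] M [ 0.02 -0.29  0.02] op 0.0194
shift units [ 2.913 10.365 -2.119] rotvec [-0.002  0.007 -0.133]
```

View pics/c4.png

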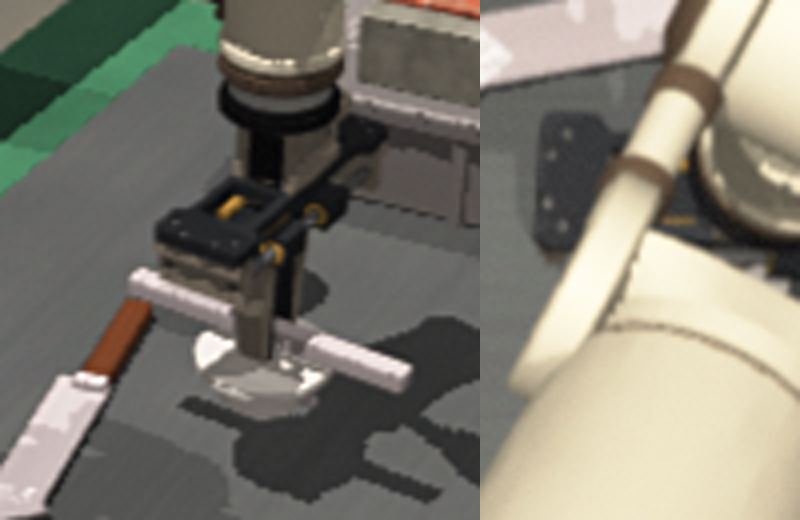

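The cover is held level and lifted; weight reads about 3.5 N. Carrying it above the housing.

>>> {"op": "jog_arm", "data": {"motion": [[0.1, 0.4, -0.7, 0, 0, -0.01, 5], [0.3, 1.2, -1.4, 0, 0, -0.02, 5], [0.6, 2.2, -2, 0, 0, -0.03, 5], [0.9, 3.2, -2.1, 0, 0, -0.04, 5], [1.2, 4.2, -2.1, 0, 0, -0.05, 5], [1.5, 5.2, -2.1, 0, 0, -0.07, 5], [1.8, 6.2, -2.1, 0, 0, -0.08, 5], [2.1, 7.2, -2.1, 0, 0, -0.1, 5], [2.4, 8.2, -2.1, 0, 0, -0.11, 5], [2.6, 9.2, -2.1, 0, 0, -0.12, 5], [2.8, 10, -2.1, 0, 0, -0.13, 5], [2.9, 10.36, -2.1, 0, 0, -0.133, 5]]}}

```text
time: 8.07
ee_pos: [0.5139, 0.1384, 0.1752]
orientation: [-0.001, -0.028, 1.0, 0.001]
ft_force: [-0.3, 1.3, -4.1]
opening: 0.0198
```

>>> {"op": "jog_arm", "data": {"motion": [[0, 0, 0, 0, 0, 0, 5], [0, 0, 0, 0, 0, 0, 5]]}}

```text
time: 8.23
ee_pos: [0.5129, 0.1384, 0.1739]
orientation: [-0.002, -0.029, 1.0, 0.001]
ft_force: [0.6, 0.2, -5.0]
opening: 0.0196
```

```bash
python3 -c "
from h import *
plan([.517,.135,.18],183.1)
s=grab_frame('side')[:,:,::-1];t=grab_frame('top')[:,:,::-1]
cv2.imwrite('pics/s5.png',s);cv2.imwrite('pics/t5.png',t)
print(proj('side',[[.517,.135,.193],[.622,.14,.193],[.412,.13,.193]]),proj('top',[[.622,.14,.2],[.412,.13,.2]]))
a=crop(s,240,150,140,150,4);b=crop(t,230,200,60,150,4)
cv2.imwrite('pics/c5.png',np.hstack([a,b]))"
```

```text
t 8.2333 tcp [0.5129 0.1384 0.1739] psi -176.7 j6 -1.59 F [ 0.6  0.2 -5. ] M [-0.02 -0.15  0.02] op 0.0196
shift units [-0.128 -0.12  -0.204] rotvec [ 0.001 -0.004  0.004]
[[317.73438285 239.39428203]
 [274.92989704 225.71373904]
 [363.31974138 253.96360683]] [[259.96777907 201.66151437]
 [263.6285156  314.53632312]]
```

View pics/c5.png

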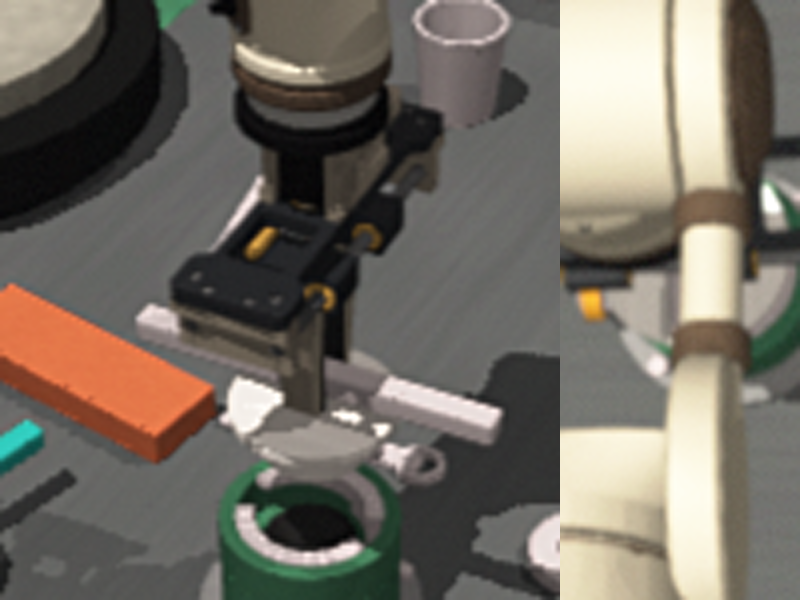

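```bash
cat > bar.py <<'E'
from h import *
import sys
s=grab_frame('side')[:,:,::-1].copy();st=state();p=st["ee_pos"];q=st["orientation"]
R=Ro.from_quat([q[1],q[2],q[3],q[0]]).as_matrix();c=p-R[:,2]*.0133
box=np.array([[a,b,d] for a in(-.105,.105) for b in(-.008,.008) for d in(-.008,.008)])
P=proj('side',c+box@R.T);print("pred cols",P[:,0].min(),P[:,0].max(),"tcp",p)
print("px per m along bar",(proj('side',c+R[:,0]*.1)-proj('side',c))/.1)
g=cv2.cvtColor(s,cv2.COLOR_BGR2GRAY).astype(int)
# profile along bar axis near each end
for sg in(-1,1):
    L=np.arange(.09,.121,.001);u=proj('side',c+R[:,0]*0+sg*L[:,None]*R[:,0]-R[:,2]*.0)
    v=cv2.remap(g.astype(np.float32),u[:,0].astype(np.float32)[None],u[:,1].astype(np.float32)[None],cv2.INTER_LINEAR)[0]
    print("end",sg,"tool x",dict(zip((L*1000).round().astype(int).tolist(),v.astype(int).tolist())))
E
python3 bar.py
```

```text
pred cols 273.4565456581206 365.8073855467016 tcp [0.51408169 0.13709631 0.17483182]
px per m along bar [[434.36581445 136.35356427]]
end -1 tool x {90: 184, 91: 192, 92: 196, 93: 199, 94: 202, 95: 200, 96: 198, 97: 195, 98: 194, 99: 194, 100: 196, 101: 200, 102: 203, 103: 203, 104: 202, 105: 198, 106: 195, 107: 184, 108: 168, 109: 150, 110: 131, 111: 109, 112: 101, 113: 100, 114: 100, 115: 100, 116: 101, 117: 101, 118: 101, 119: 102, 120: 101}
end 1 tool x {90: 200, 91: 194, 92: 184, 93: 168, 94: 165, 95: 177, 96: 189, 97: 192, 98: 196, 99: 181, 100: 167, 101: 141, 102: 117, 103: 99, 104: 86, 105: 73, 106: 62, 107: 53, 108: 50, 109: 49, 110: 49, 111: 50, 112: 51, 113: 51, 114: 50, 115: 50, 116: 49, 117: 49, 118: 49, 119: 50, 120: 51}
```

>>> {"op": "jog_arm", "data": {"motion": [[-0.1, -0.04, 0.3, 0, 0, 0, 5], [-0.1, -0.04, 0.6, 0, 0, 0, 5], [-0.1, -0.04, 0.9, 0, 0, 0, 5], [-0.1, -0.04, 1.2, 0, 0, 0, 5], [-0.1, -0.04, 1.5, 0, 0, 0, 5], [-0.1, -0.04, 1.7, 0, 0, 0, 5], [-0.1, -0.04, 1.7, 0, 0, 0, 5], [-0.1, -0.04, 1.7, 0, 0, 0, 5], [-0.1, -0.04, 1.7, 0, 0, 0, 5]]}}

```text
time: 9.13
ee_pos: [0.5175, 0.1362, 0.1243]
orientation: [-0.0, -0.028, 1.0, 0.001]
ft_force: [-0.2, 0.1, -4.2]
opening: 0.0196
```

```bash
python3 -c "
from h import *
plan([.517,.1358,.1227],183.1)
s=grab_frame('side')[:,:,::-1]
cv2.imwrite('pics/c6.png',crop(s,260,210,120,110,6))"
```

```text
t 9.1333 tcp [0.5175 0.1362 0.1243] psi -176.84 j6 -1.6 F [-0.2  0.1 -4.2] M [ 0.05 -0.12 -0.02] op 0.0196
shift units [ 0.016 -0.012  0.053] rotvec [ 0.001 -0.001  0.001]
```

View pics/c6.png

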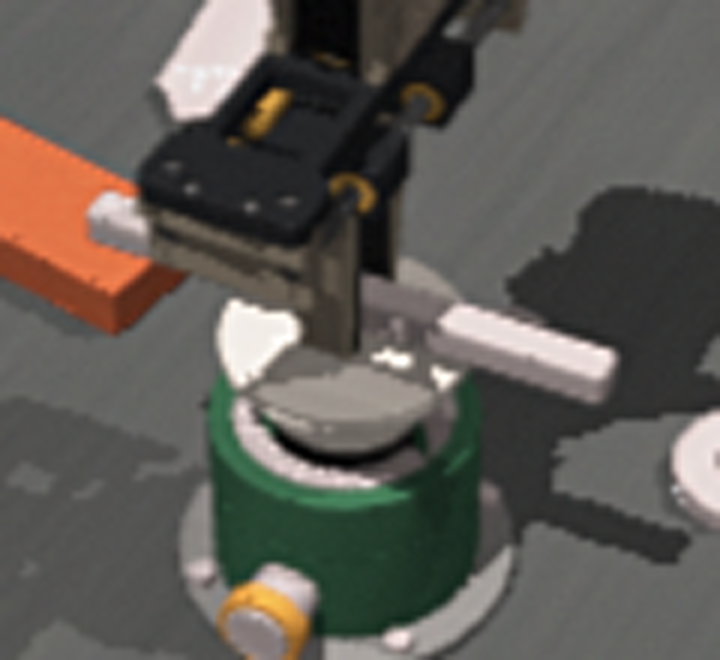

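The plug is just above the rim and looks centred: flange centre at column about 341, rim about 344 in the 6x crop, so within roughly 1 mm. Lowering gently.

>>> {"op": "jog_arm", "data": {"motion": [[0, 0, 0.07, 0, 0, 0, 5], [0, 0, 0.13, 0, 0, 0, 5], [0, 0, 0.2, 0, 0, 0, 5], [0, 0, 0.27, 0, 0, 0, 5], [0, 0, 0.27, 0, 0, 0, 5]]}}

```text
time: 9.6
ee_pos: [0.5172, 0.1362, 0.1158]
orientation: [-0.001, -0.028, 1.0, 0.001]
ft_force: [0.5, -0.1, -4.6]
opening: 0.0193
```

```bash
python3 -c "
from h import *
plan([.517,.1358,.105],183.1)"
```

```text
t 9.6 tcp [0.5172 0.1362 0.1158] psi -176.84 j6 -1.6 F [ 0.5 -0.1 -4.6] M [ 0.05 -0.15  0.01] op 0.0193
shift units [ 0.006 -0.013  0.36 ] rotvec [ 0.001 -0.001  0.001]
```

>>> {"op": "jog_arm", "data": {"motion": [[0, 0, 0.07, 0, 0, 0, 5], [0, 0, 0.14, 0, 0, 0, 5], [0, 0, 0.21, 0, 0, 0, 5], [0, 0, 0.27, 0, 0, 0, 5], [0, 0, 0.27, 0, 0, 0, 5]]}}

```text
time: 10.02
ee_pos: [0.5168, 0.1362, 0.1071]
orientation: [-0.001, -0.028, 1.0, 0.001]
ft_force: [-1.7, -1.1, -4.2]
opening: 0.0195
```

```bash
python3 -c "
from h import *
plan([.517,.1358,.103],183.1)"
```

```text
t 10.0167 tcp [0.5168 0.1362 0.1071] psi -176.85 j6 -1.6 F [-1.7 -1.1 -4.2] M [ 0.05 -0.17  0.04] op 0.0195
shift units [-0.007 -0.013  0.137] rotvec [ 0.001 -0.002  0.001]
```

>>> {"op": "jog_arm", "data": {"motion": [[0, 0, 0.05, 0, 0, 0, 5], [0, 0, 0.1, 0, 0, 0, 5], [0, 0, 0.13, 0, 0, 0, 5], [0, 0, 0.13, 0, 0, 0, 5]]}}

```text
time: 10.35
ee_pos: [0.5166, 0.1362, 0.1029]
orientation: [-0.001, -0.028, 1.0, 0.001]
ft_force: [0.2, -0.3, -4.1]
opening: 0.0198
```

```bash
python3 -c "
from h import *
plan([.517,.1358,.100],183.1)"
```

```text
t 10.35 tcp [0.5166 0.1362 0.1029] psi -176.85 j6 -1.6 F [ 0.2 -0.3 -4.1] M [ 0.06 -0.11  0.04] op 0.0198
shift units [-0.015 -0.013  0.097] rotvec [ 0.001 -0.003  0.001]
```

>>> {"op": "jog_arm", "data": {"motion": [[0, 0, 0.03, 0, 0, 0, 5], [0, 0, 0.06, 0, 0, 0, 5], [0, 0, 0.06, 0, 0, 0, 5]]}}

```text
time: 10.6
ee_pos: [0.5165, 0.1362, 0.1009]
orientation: [-0.002, -0.028, 1.0, 0.001]
ft_force: [-1.0, -0.4, -4.5]
opening: 0.0196
```

>>> {"op": "jog_arm", "data": {"motion": [[0, 0, 0, 0, 0, 0, 45], [0, 0, 0, 0, 0, 0, 45], [0, 0, 0, 0, 0, 0, 45], [0, 0, 0, 0, 0, 0, 45], [0, 0, 0, 0, 0, 0, 45], [0, 0, 0, 0, 0, 0, 45]]}}

```text
time: 11.1
ee_pos: [0.5167, 0.1362, 0.1013]
orientation: [-0.001, -0.028, 1.0, 0.001]
ft_force: [0.5, -0.2, 0.0]
opening: 0.0414
```

```bash
python3 -c "
from h import *
plan([.517,.1358,.098],183.1)
s=grab_frame('side')[:,:,::-1]
cv2.imwrite('pics/c7.png',crop(s,260,210,120,110,6))"
```

```text
t 11.1 tcp [0.5167 0.1362 0.1013] psi -176.84 j6 -1.6 F [ 0.5 -0.2  0. ] M [ 0.01 -0.12  0.01] op 0.0414
shift units [-0.008 -0.013  0.109] rotvec [ 0.001 -0.002  0.001]
```

View pics/c7.png

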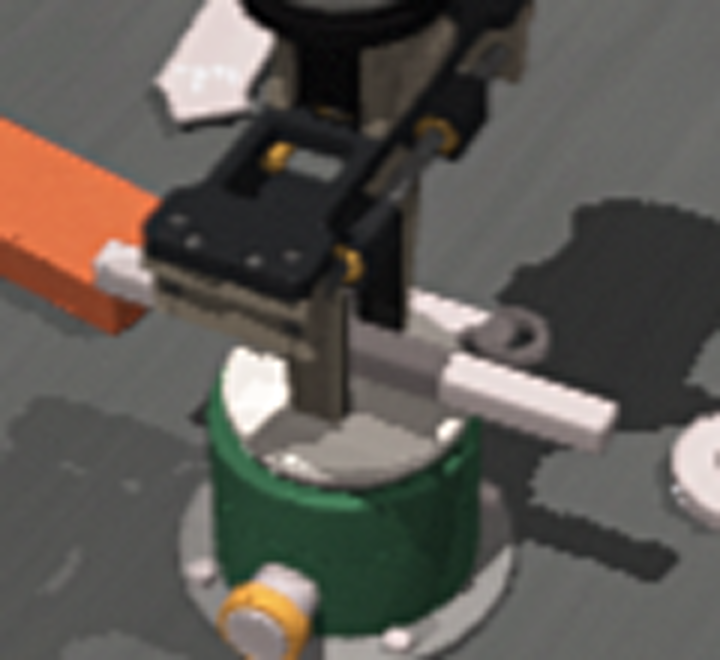

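The plug has dropped in: flange at rim level with the bar level, and the weight is off the gripper. Next I'll slide along the bar to its near end, jaws loosely round it, to push it round the arc.

>>> {"op": "jog_arm", "data": {"motion": [[0.4, 0, 0, 0, 0, 0, 45], [1, 0, 0, 0, 0, 0, 45], [1.7, 0, 0, 0, 0, 0, 45], [2.4, 0, 0, 0, 0, 0, 45], [3, 0, 0, 0, 0, 0, 30], [3.17, 0, 0, 0, 0, 0, 26], [3.17, 0, 0, 0, 0, 0, 26], [3.17, 0, 0, 0, 0, 0, 26], [3.17, 0, 0, 0, 0, 0, 26], [3.17, 0, 0, 0, 0, 0, 26]], "newtons": 40}}

```text
time: 11.98
ee_pos: [0.4227, 0.1309, 0.1017]
orientation: [-0.001, -0.027, 1.0, 0.001]
ft_force: [0.1, -0.8, -0.3]
opening: 0.0239
```

```bash
cat >> h.py <<'E'
C=np.array([.5167,.1362])
def arc(degs,r=.095,z=.1013):
    s=state();d=s["ee_pos"][:2]-C;a=np.degrees(np.arctan2(d[1],d[0]))%360
    t=np.array([np.sin(np.radians(a)),-np.cos(np.radians(a))])  # clockwise tangent
    print("polar",round(a,2),"r",round(np.hypot(*d),4),"tangential push",round(-float(t@s["ft_force"][:2]),1))
    for g in degs:
        p=np.radians(a-g);print(g);plan([C[0]+r*np.cos(p),C[1]+r*np.sin(p),z],np.degrees(p))
E
python3 -c "
from h import *
arc([20])"
```

```text
polar 183.25 r 0.0941 tangential push 0.8
20
t 11.9833 tcp [0.4227 0.1309 0.1017] psi -176.86 j6 -1.6 F [ 0.1 -0.8 -0.3] M [ 0.06 -0.15  0.04] op 0.0239
shift units [-0.159  1.083  0.014] rotvec [ 0.001 -0.002  0.347]
```

>>> {"op": "jog_arm", "data": {"motion": [[0, 0.137, 0, 0, 0, 0.044, 26], [-0.012, 0.273, 0, 0, 0, 0.087, 26], [-0.027, 0.409, 0, 0, 0, 0.131, 26], [-0.048, 0.545, 0, 0, 0, 0.175, 26], [-0.074, 0.679, 0, 0, 0, 0.218, 26], [-0.107, 0.812, 0, 0, 0, 0.262, 26], [-0.145, 0.943, 0, 0, 0, 0.305, 26], [-0.189, 1.073, 0, 0, 0, 0.349, 26], [-0.239, 1.2, 0, 0, 0, 0.393, 26], [-0.239, 1.2, 0, 0, 0, 0.393, 26]]}}

```text
time: 12.82
ee_pos: [0.4286, 0.1676, 0.1017]
orientation: [-0.001, 0.169, 0.986, 0.0]
ft_force: [-0.1, 0.4, 0.9]
opening: 0.0242
```

```bash
python3 -c "
from h import *
arc([10])"
```

```text
polar 160.36 r 0.0935 tangential push -0.3
10
t 12.8167 tcp [0.4286 0.1676 0.1017] psi 160.58 j6 -1.12 F [-0.1  0.4  0.9] M [ 0.1  -0.14 -0.01] op 0.0242
shift units [-0.     0.55   0.014] rotvec [ 0.    -0.002  0.178]
```

>>> {"op": "jog_arm", "data": {"motion": [[0.01, 0.137, 0, 0, 0, 0.044, 26], [0.02, 0.275, 0, 0, 0, 0.089, 26], [0.01, 0.412, 0, 0, 0, 0.133, 26], [0, 0.55, 0, 0, 0, 0.178, 26], [0, 0.55, 0, 0, 0, 0.178, 26]]}}

```text
time: 13.23
ee_pos: [0.4347, 0.1834, 0.1018]
orientation: [-0.001, 0.255, 0.967, 0.0]
ft_force: [-0.4, -0.5, -0.7]
opening: 0.0239
```

```bash
python3 -c "
from h import *
arc([5,10])"
```

```text
polar 150.07 r 0.0946 tangential push 0.6
5
t 13.2333 tcp [0.4347 0.1834 0.1018] psi 150.41 j6 -0.91 F [-0.4 -0.5 -0.7] M [ 0.   -0.14 -0.01] op 0.0239
shift units [0.    0.276 0.016] rotvec [ 0.    -0.002  0.093]
10
t 13.2333 tcp [0.4347 0.1834 0.1018] psi 150.41 j6 -0.91 F [-0.4 -0.5 -0.7] M [ 0.   -0.14 -0.01] op 0.0239
shift units [-0.037  0.55   0.016] rotvec [ 0.    -0.002  0.18 ]
```

>>> {"op": "jog_arm", "data": {"motion": [[0, 0.137, 0, 0, 0, 0.044, 26], [0, 0.276, 0, 0, 0, 0.09, 26], [-0.02, 0.412, 0, 0, 0, 0.133, 26], [-0.037, 0.55, 0, 0, 0, 0.18, 26], [-0.037, 0.55, 0, 0, 0, 0.18, 26]]}}

```text
time: 13.65
ee_pos: [0.4443, 0.1973, 0.1018]
orientation: [-0.001, 0.341, 0.94, 0.0]
ft_force: [-0.9, -0.7, -0.1]
opening: 0.024
```

```bash
python3 -c "
from h import *
arc([5,10])"
```

```text
polar 139.85 r 0.0947 tangential push 1.1
5
t 13.65 tcp [0.4443 0.1973 0.1018] psi 140.15 j6 -0.71 F [-0.9 -0.7 -0.1] M [ 0.01 -0.11  0.02] op 0.024
shift units [-0.003  0.276  0.017] rotvec [ 0.    -0.002  0.093]
10
t 13.65 tcp [0.4443 0.1973 0.1018] psi 140.15 j6 -0.71 F [-0.9 -0.7 -0.1] M [ 0.01 -0.11  0.02] op 0.024
shift units [-0.04   0.55   0.017] rotvec [-0.    -0.002  0.18 ]
```

>>> {"op": "jog_arm", "data": {"motion": [[0, 0.137, 0, 0, 0, 0.044, 26], [0, 0.276, 0, 0, 0, 0.09, 26], [-0.02, 0.412, 0, 0, 0, 0.133, 26], [-0.04, 0.55, 0, 0, 0, 0.18, 26], [-0.04, 0.55, 0, 0, 0, 0.18, 26]]}}

```text
time: 14.07
ee_pos: [0.4559, 0.2091, 0.1016]
orientation: [-0.001, 0.423, 0.906, 0.0]
ft_force: [0.9, -0.5, -0.5]
opening: 0.0238
```

```bash
python3 -c "
from h import *
arc([5,10])"
```

```text
polar 129.84 r 0.0949 tangential push -0.4
5
t 14.0667 tcp [0.4559 0.2091 0.1016] psi 129.92 j6 -0.51 F [ 0.9 -0.5 -0.5] M [-0.01 -0.1   0.02] op 0.0238
shift units [-0.009  0.276  0.009] rotvec [-0.001 -0.002  0.089]
10
t 14.0667 tcp [0.4559 0.2091 0.1016] psi 129.92 j6 -0.51 F [ 0.9 -0.5 -0.5] M [-0.01 -0.1   0.02] op 0.0238
shift units [-0.046  0.55   0.009] rotvec [-0.001 -0.002  0.176]
```

>>> {"op": "jog_arm", "data": {"motion": [[0, 0.137, 0, 0, 0, 0.044, 26], [0, 0.276, 0, 0, 0, 0.09, 26], [-0.02, 0.412, 0, 0, 0, 0.133, 26], [-0.04, 0.55, 0, 0, 0, 0.176, 26], [-0.04, 0.55, 0, 0, 0, 0.176, 26]]}}

```text
time: 14.48
ee_pos: [0.4691, 0.2185, 0.1012]
orientation: [-0.002, 0.5, 0.866, -0.0]
ft_force: [-0.1, 0.2, -0.7]
opening: 0.024
```

```bash
python3 -c "
from h import *
arc([5,10])
s=grab_frame('side')[:,:,::-1];t=grab_frame('top')[:,:,::-1]
cv2.imwrite('pics/c8.png',np.hstack([crop(s,260,200,110,110,4),crop(t,215,215,85,110,4)]))"
```

```text
polar 120.06 r 0.0951 tangential push -0.0
5
t 14.4833 tcp [0.4691 0.2185 0.1012] psi 119.95 j6 -0.32 F [-0.1  0.2 -0.7] M [-0.07 -0.02  0.03] op 0.024
shift units [-0.016  0.276 -0.005] rotvec [-0.002 -0.002  0.085]
10
t 14.4833 tcp [0.4691 0.2185 0.1012] psi 119.95 j6 -0.32 F [-0.1  0.2 -0.7] M [-0.07 -0.02  0.03] op 0.024
shift units [-0.051  0.55  -0.006] rotvec [-0.002 -0.002  0.173]
```

View pics/c8.png

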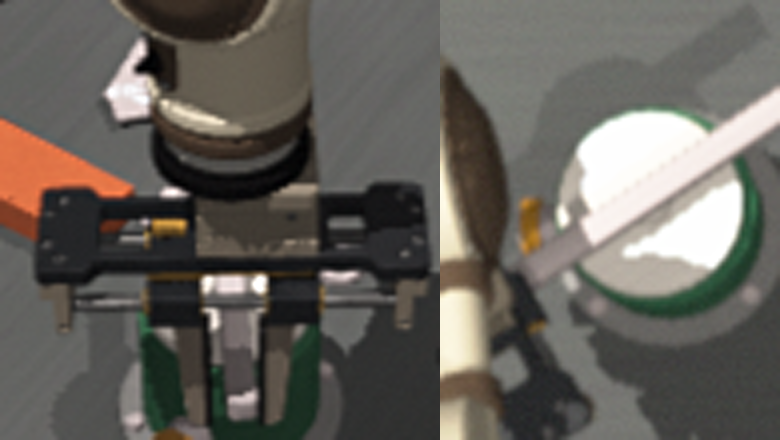

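The bar has followed the push (bar running from lower left to upper right in the top crop, about 60° turned), and the cover is centred. Still free, so I continue.

>>> {"op": "jog_arm", "data": {"motion": [[0, 0.137, 0, 0, 0, 0.044, 26], [-0.01, 0.276, 0, 0, 0, 0.087, 26], [-0.03, 0.412, 0, 0, 0, 0.13, 26], [-0.05, 0.55, 0, 0, 0, 0.173, 26], [-0.05, 0.55, 0, 0, 0, 0.173, 26]]}}

```text
time: 15.0
ee_pos: [0.4837, 0.2253, 0.1009]
orientation: [-0.002, 0.572, 0.82, -0.001]
ft_force: [-0.9, -0.5, -0.9]
opening: 0.0238
```

```bash
python3 -c "
from h import *
arc([4,8])"
```

```text
polar 110.32 r 0.095 tangential push 1.0
4
t 15.0 tcp [0.4837 0.2253 0.1009] psi 110.17 j6 -0.14 F [-0.9 -0.5 -0.9] M [-0.01  0.11 -0.01] op 0.0238
shift units [-0.009  0.221 -0.013] rotvec [-0.003 -0.002  0.067]
8
t 15.0 tcp [0.4837 0.2253 0.1009] psi 110.17 j6 -0.14 F [-0.9 -0.5 -0.9] M [-0.01  0.11 -0.01] op 0.0238
shift units [-0.031  0.441 -0.013] rotvec [-0.003 -0.002  0.137]
```

>>> {"op": "jog_arm", "data": {"motion": [[0, 0.11, 0, 0, 0, 0.034, 26], [-0.01, 0.221, 0, 0, 0, 0.067, 26], [-0.02, 0.33, 0, 0, 0, 0.1, 26], [-0.03, 0.44, 0, 0, 0, 0.137, 26], [-0.03, 0.44, 0, 0, 0, 0.137, 26]]}}

```text
time: 15.42
ee_pos: [0.4937, 0.2286, 0.0999]
orientation: [-0.004, 0.626, 0.779, -0.003]
ft_force: [-7.1, -1.2, 1.0]
opening: 0.0238
```

```bash
python3 -c "
from h import *
arc([4,8])"
```

```text
polar 103.97 r 0.0952 tangential push 7.2
4
t 15.4167 tcp [0.4937 0.2286 0.0999] psi 102.43 j6 -0.01 F [-7.1 -1.2  1. ] M [-0.17  1.11  0.16] op 0.0238
shift units [-0.008  0.221 -0.049] rotvec [-0.01  -0.002  0.043]
8
t 15.4167 tcp [0.4937 0.2286 0.0999] psi 102.43 j6 -0.01 F [-7.1 -1.2  1. ] M [-0.17  1.11  0.16] op 0.0238
shift units [-0.026  0.441 -0.051] rotvec [-0.01  -0.001  0.113]
```

>>> {"op": "jog_arm", "data": {"motion": [[0, 0.09, 0, 0, 0, 0.02, 26], [0, 0.1, 0, 0, 0, 0.03, 26], [0, 0.11, 0, 0, 0, 0.03, 26], [0, 0.12, 0, 0, 0, 0.03, 26], [0, 0.12, 0, 0, 0, 0.03, 26]]}}

```text
time: 15.83
ee_pos: [0.4943, 0.2287, 0.0995]
orientation: [-0.006, 0.637, 0.771, -0.006]
ft_force: [-8.5, -2.8, 4.0]
opening: 0.0238
```

```bash
python3 -c "
from h import *
arc([2,4])"
```

```text
polar 103.59 r 0.0952 tangential push 8.9
2
t 15.8333 tcp [0.4943 0.2287 0.0995] psi 100.93 j6 0.02 F [-8.5 -2.8  4. ] M [-0.41  1.59  0.12] op 0.0238
shift units [-0.003  0.11  -0.063] rotvec [-0.017 -0.001 -0.011]
4
t 15.8333 tcp [0.4943 0.2287 0.0995] psi 100.93 j6 0.02 F [-8.5 -2.8  4. ] M [-0.41  1.59  0.12] op 0.0238
shift units [-0.003  0.22  -0.065] rotvec [-0.017 -0.001  0.023]
```

>>> {"op": "jog_arm", "data": {"motion": [[0, 0.09, -0.05, 0, 0, -0.01, 26], [0, 0.1, -0.06, 0, 0, -0.02, 26], [0, 0.11, -0.06, 0, 0, -0.02, 26], [0, 0.115, -0.06, 0, 0, -0.02, 26], [0, 0.115, -0.06, 0, 0, -0.02, 26]]}}

```text
time: 16.25
ee_pos: [0.4943, 0.2288, 0.0998]
orientation: [-0.008, 0.627, 0.779, -0.009]
ft_force: [-7.6, -0.2, -0.0]
opening: 0.024
```

```bash
python3 -c "
from h import *
arc([2])
s=grab_frame('side')[:,:,::-1];t=grab_frame('top')[:,:,::-1]
cv2.imwrite('pics/t9.png',t)
cv2.imwrite('pics/c9.png',np.hstack([crop(s,260,200,110,110,4),crop(t,215,215,85,110,4)]))"
```

```text
polar 103.59 r 0.0953 tangential push 7.4
2
t 16.25 tcp [0.4943 0.2288 0.0998] psi 102.28 j6 -0.0 F [-7.6 -0.2 -0. ] M [-0.26  1.25  0.08] op 0.024
shift units [-0.009  0.11  -0.053] rotvec [-0.024 -0.002  0.012]
```

View pics/c9.png

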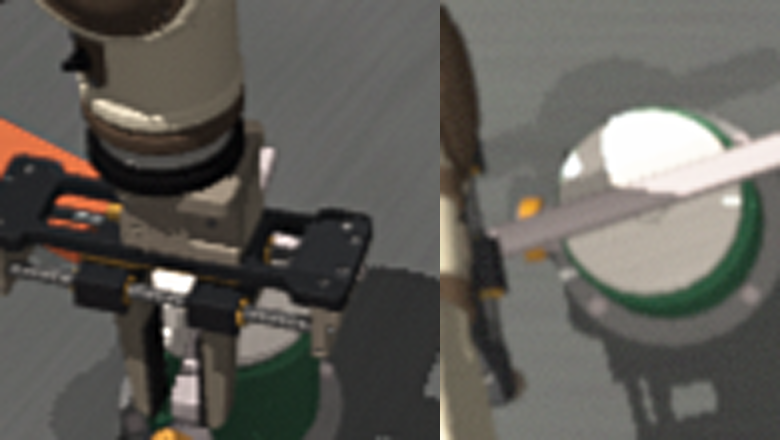

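>>> {"op": "jog_arm", "data": {"motion": [[0, 0.115, -0.05, -0.02, 0, 0, 26], [0, 0.125, -0.05, -0.02, 0, 0, 26], [0, 0.135, -0.05, -0.02, 0, 0, 26], [0, 0.145, -0.05, -0.02, 0, 0, 26], [0, 0.145, -0.05, -0.02, 0, 0, 26], [0, 0.145, -0.05, -0.02, 0, 0, 26]]}}

```text
time: 16.85
ee_pos: [0.4947, 0.229, 0.0998]
orientation: [-0.005, 0.626, 0.78, -0.004]
ft_force: [-9.9, -1.6, 2.3]
opening: 0.024
```

```bash
cat > ang.py <<'E'
from h import *
arc([2])
t=grab_frame('top')[:,:,::-1].copy();g=cv2.cvtColor(t,cv2.COLOR_BGR2GRAY)
# bar beyond the housing on the free side: fit line through bright pixels
a0=np.radians(107-180); best=[]
for r in np.arange(.056,.1,.002):          # arc scan at bar-top height
    th=np.radians(np.arange(-95,-45,.1));X=np.c_[C[0]+r*np.cos(th),C[1]+r*np.sin(th),np.full(len(th),.121)]
    u=proj('top',X).astype(np.float32);v=cv2.remap(g,u[:,0][None],u[:,1][None],cv2.INTER_LINEAR)[0]
    w=np.flatnonzero(v>170)
    if len(w)>5: best.append([r*1000,np.degrees(th[w[0]])+180,np.degrees(th[w[-1]])+180])
b=np.array(best);print("bar angle (mid of edges)",((b[:,1]+b[:,2])/2).round(1).tolist(),"width mm",(np.radians(b[:,2]-b[:,1])*b[:,0]).round(1).tolist())
E
python3 ang.py
```

```text
polar 103.34 r 0.0954 tangential push 10.0
2
t 16.85 tcp [0.4947 0.229  0.0998] psi 102.5 j6 -0.01 F [-9.9 -1.6  2.3] M [-0.43  1.61  0.11] op 0.024
shift units [-0.014  0.11  -0.051] rotvec [-0.013 -0.002  0.02 ]
bar angle (mid of edges) [113.9, 111.4, 110.2, 110.1, 110.0, 110.0, 109.9, 109.9, 109.7, 109.7, 109.7, 109.6, 109.6, 109.6, 109.4, 109.5, 109.5, 109.4, 109.4, 109.5, 109.3, 109.3] width mm [22.3, 18.1, 15.5, 15.4, 15.4, 15.4, 15.3, 15.5, 15.1, 15.4, 15.5, 15.2, 15.2, 15.5, 15.4, 15.3, 15.4, 15.4, 15.4, 15.4, 15.6, 15.2]
```

>>> {"op": "jog_arm", "data": {"motion": [[0, 0.125, -0.05, -0.01, 0, 0, 26], [0, 0.135, -0.05, -0.01, 0, 0, 26], [0, 0.145, -0.05, -0.01, 0, 0, 26], [0, 0.145, -0.05, -0.01, 0, 0, 26], [0, 0.145, -0.05, -0.01, 0, 0, 26], [0, 0.145, -0.05, -0.01, 0, 0, 26]]}}

```text
time: 17.4
ee_pos: [0.4948, 0.2291, 0.0997]
orientation: [-0.005, 0.624, 0.781, -0.004]
ft_force: [-10.6, -2.0, 1.5]
opening: 0.0237
```

```bash
python3 ang.py
```

```text
polar 103.26 r 0.0955 tangential push 10.8
2
t 17.4 tcp [0.4948 0.2291 0.0997] psi 102.72 j6 -0.01 F [-10.6  -2.    1.5] M [-0.39  1.72  0.15] op 0.0237
shift units [-0.017  0.11  -0.053] rotvec [-0.013 -0.002  0.025]
bar angle (mid of edges) [113.8, 111.3, 110.2, 110.1, 110.0, 110.0, 109.9, 109.9, 109.7, 109.7, 109.7, 109.6, 109.6, 109.6, 109.4, 109.5, 109.5, 109.4, 109.4, 109.4, 109.3, 109.3] width mm [22.2, 17.8, 15.5, 15.3, 15.4, 15.4, 15.3, 15.5, 15.2, 15.4, 15.4, 15.2, 15.2, 15.5, 15.4, 15.3, 15.5, 15.4, 15.4, 15.6, 15.6, 15.4]
```

>>> {"op": "jog_arm", "data": {"motion": [[0, -0.05, 0, 0, 0, 0, 26], [0, -0.1, 0, 0, 0, 0, 40], [0, -0.13, 0, 0, 0, 0, 50], [0, -0.13, 0, 0, 0, 0, 50], [0, -0.13, 0, 0, 0, 0, 50], [0, -0.13, 0, 0, 0, 0, 50], [0, -0.13, -0.5, 0, 0, 0, 50], [0, -0.13, -1, 0, 0, 0, 50], [0, -0.13, -1.8, 0, 0, 0, 50], [0, -0.13, -2.4, 0, 0, 0, 50], [0.8, -0.13, -3, 0, 0, 0, 50], [1.5, -0.13, -3, 0, 0, 0, 50]]}}

```text
time: 18.45
ee_pos: [0.485, 0.2732, 0.1946]
orientation: [-0.002, 0.625, 0.781, -0.001]
ft_force: [0.8, 0.9, 0.7]
opening: 0.0459
```

```bash
python3 ang.py; python3 - <<'E'
from h import *
s=grab_frame('side')[:,:,::-1];t=grab_frame('top')[:,:,::-1]
cv2.imwrite('pics/s10.png',s);cv2.imwrite('pics/t10.png',t)
cv2.imwrite('pics/c10.png',np.hstack([crop(s,240,190,110,110,4),crop(t,215,205,95,110,4)]))
E
```

```text
polar 103.04 r 0.1406 tangential push -1.0
2
t 18.45 tcp [0.485  0.2732 0.1946] psi 102.62 j6 0.07 F [0.8 0.9 0.7] M [ 0.02 -0.13  0.03] op 0.0459
shift units [-1.53   0.135  3.106] rotvec [-0.004 -0.003  0.028]
bar angle (mid of edges) [113.7, 110.9, 110.0, 110.0, 109.9, 109.8, 109.9, 109.9, 109.7, 109.8, 109.7, 109.6, 109.6, 109.6, 109.5, 109.5, 109.5, 109.4, 109.4, 109.5, 109.4, 109.3] width mm [22.0, 17.1, 15.1, 15.1, 15.3, 15.0, 15.0, 15.1, 14.7, 15.0, 15.3, 15.0, 14.9, 15.2, 15.0, 15.0, 15.2, 14.9, 14.9, 15.1, 15.1, 14.9]
```

View pics/c10.png

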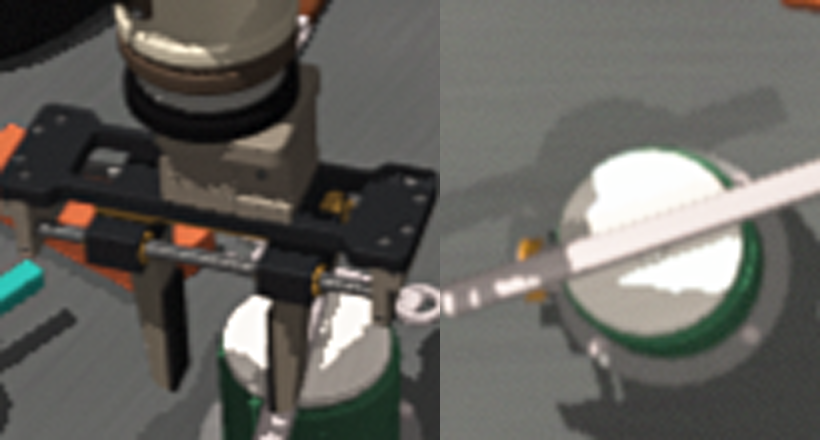

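>>> {"op": "jog_arm", "data": {"motion": [[0, 0, -1, 0, 0, 0, 50], [0, 0, -2, 0, 0, 0, 50], [0, 0, -3, 0, 0, 0, 50], [0, 0, -3, 0, 0, 0, 50], [0, 0, -3, 0, 0, 0, 50], [0, 0, -3, 0, 0, 0, 50]]}}

```text
time: 19.1
ee_pos: [0.483, 0.2722, 0.2788]
orientation: [-0.005, 0.624, 0.782, -0.005]
ft_force: [-0.5, -0.3, -0.1]
opening: 0.0459
```

```bash
python3 ang.py | tail -1; python3 - <<'E'
from h import *
s=grab_frame('side')[:,:,::-1].copy();t=grab_frame('top')[:,:,::-1].copy()
# flange/housing: both bar edges in side view, free -y end and +y end, arc scans at trial heights -> height where bar angle/offset agrees with top view
def edges(n,im,r,z,c):
    g=cv2.cvtColor(im,cv2.COLOR_BGR2HSV);d=np.radians(c)
    w=np.arange(-.02,.02,.0005);X=np.c_[C[0]+r*np.cos(d)-w*np.sin(d),C[1]+r*np.sin(d)+w*np.cos(d),np.full(len(w),z)]
    u=proj(n,X).astype(np.float32);v=cv2.remap(g[...,2],u[:,0][None],u[:,1][None],cv2.INTER_LINEAR)[0]
    return v[::4].tolist()
for r in(-.085,.085):
  for n,im in(("top",t),("side",s)): print(n,r,edges(n,im,r,.119,108.5))
# bystander motion vs start
t0=cv2.imread('pics/top0.png')
for nm,(x,y,w,h) in dict(whet=(295,122,45,90),span=(318,207,28,75),ring=(305,310,40,36),knife=(352,152,132,45),bottle=(118,182,50,48),cup=(488,165,50,48),brush=(132,295,65,98)).items():
    print(nm,cv2.absdiff(t0,t)[y:y+h,x:x+w].mean().round(1),end=' ')
print(state()["ft_force"],state()["time"])
E
```

```text
bar angle (mid of edges) [113.5, 110.7, 109.9, 110.0, 109.9, 109.8, 109.9, 109.8, 109.7, 109.8, 109.7, 109.6, 109.7, 109.6, 109.5, 109.5, 109.5, 109.4, 109.4, 109.4, 109.3, 109.3] width mm [21.2, 16.0, 14.6, 14.7, 14.9, 14.5, 14.5, 14.8, 14.1, 14.5, 14.9, 14.4, 14.5, 14.7, 14.4, 14.3, 14.6, 14.5, 14.3, 14.6, 14.6, 14.2]
top -0.085 [115, 113, 114, 112, 119, 157, 208, 237, 240, 238, 239, 235, 221, 163, 117, 111, 113, 115, 115, 115]
side -0.085 [60, 76, 97, 101, 109, 186, 229, 237, 234, 232, 235, 232, 186, 130, 101, 106, 110, 108, 106, 106]
top 0.085 [110, 108, 112, 111, 108, 116, 133, 141, 134, 149, 189, 221, 210, 154, 114, 110, 111, 109, 111, 111]
side 0.085 [42, 56, 62, 60, 72, 104, 131, 135, 156, 181, 202, 221, 170, 96, 64, 51, 53, 58, 60, 60]
whet 11.7 span 16.5 ring 44.8 knife 13.7 bottle 67.7 cup 13.1 brush 50.1 [ 0.14270937 -0.03426299 -0.00344339] 19.25
```

```bash
python3 -c "
from plant import *
print(hand_in(),state()['time'])"
```

```text
the job is handed in; nothing more can be done
the job is handed in; nothing more can be done
```

The small silver cover is back on the housing: plug dropped through the gaps, twisted clockwise about 75°, released, and handed in at about 19 s. `hand_in()` gives no verdict, and I could not measure the force on the seal directly.

I gripped it by the middle of its bar, lowered it until it could drop onto the seal, and pushed the bar end round with the jaws loosely about it. My first lift came up empty because the fingers had not finished closing. The cover was undisturbed and the second grasp held.

**Last checks:**
- **Tightness:** the push at the bar end levelled off at about 10 to 10.8 N (force readings vary by about 1 N), and the bar did not move between those two readings.
- **After letting go:** the bar angle stayed unchanged to within about 0.1° once the gripper had lifted clear, and the tool force read about zero.
- **Height:** both cameras agree within about 1 mm on the bar top at z of about 0.119 m, so the bar's middle sits about 31 mm above the rim, under the 34 mm limit.

**What did not fit cleanly:**
- **Giving range:** I saw only about 1 N, not the stated 3 to 7 N, until just before it went tight. I read this as the arm's compliance hiding it.
- **Other things on the bench:** the final image comparison showed large differences at the bottle, brush and ring. I put these down to the arm and its shadow in view, since the gripper never went near them, but I did not look at a clear picture afterwards.

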